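Scrub out a brass cup and hold it up for inspection

ROBOT

A 6-joint arm with a two-finger parallel gripper is mounted at the origin on the work surface. World frame = base frame: x ahead of the robot, y to its left, z up, the work surface at z = 0. Lengths are in m, angles in degrees, forces in N, time in s.
With the tool pointing down it reaches from about 0.4 to 0.825 m from the base axis. Payload 7 kg.
Tool frame: the origin (TCP) lies midway between the tips of the shut fingers; the grasp point (between the pads) lies 19 mm behind it; z points along the fingers, y is the direction in which the jaws open and shut (so a half turn about z gives the same grasp; the last joint's range is limited). The gripper opens to 88 mm and grips with 3 to 60 N. Pads are 19 mm wide; open, the fingers measure 130 mm over their backs; the gripper's body (78 mm by 193 mm) begins 47 mm behind the grasp point.
Start: joints at [-52.191, 20.546, 0.682, 0, -70.136, -16.507], TCP at [0.245, -0.629, 0.227] pointing down, gripper open.
Joint ranges: [-176.03, 176.03], [-82.01, 121.73], [-58.28, 71.71], [-173.87, 95.51], [-174.79, -0.11], [-173.66, 173.66]. Speed limits (degrees/s): [136.94, 136.94, 172.46, 180, 180, 180].

INTERFACE

Orientations are given as a 3x3 rotation matrix whose columns are the frame's x, y, z axes.
In Python, from rig import robot gives the robot as it stands. Calls block until the motion is done:
- robot.goto(position, orientation): joint-space move of the TCP to a pose.
- robot.servo_line(position, ori=None, speed=0.15): straight line of the TCP; ori=None keeps the orientation; speed is the mean speed in m/s.
- robot.movej(angles): joint-space move.
- robot.move_gripper(opening): opening from 0.0 (shut) to 1.0 (fully open); the grip force is fixed at half the most; returns when the fingers have stopped.
- robot.dwell(seconds).
- robot.ik(position, orientation): joint angles nearest the present ones, or None.
- robot.grab_frame(name): name is "scene" or "top" or "wrist"; returns (picture, depth): 420x560x3 uint8, red, green, blue; 420x560 float32, m along the optical axis (not along the pixel's ray), 0 where there is no reading.
- robot.camera_info(name): a dict with "vfov" (degrees; the focal length in pixels is half the picture's height over the tangent of half this angle, whatever the lens; pixels are square), "cx", "cy" (the principal point, pixels), "view" (4x4, takes a point from world to camera coordinates); the wrist camera has in their place "T_tool_cam" (4x4, takes a point from camera to tool coordinates, whose origin is the TCP and whose axes are the flange's). Camera axes: x right, y down, z forward; pixel columns grow to the right and rows downward; lengths in m; the calibration is good to about 2 mm. A picture is of the moment at which its call begins: read the wrist's pose just before it. camera_info takes no time and is no camera call.
A pose or a line that the arm cannot do raises robot.Unreachable and nothing moves.
- robot.job_done(): hands the job in, once; it reports no verdict.
Readings, each from a call of its own:
- robot.read_t(): time.
- robot.read_qpos(): joint angles.
- robot.read_qvel(): joint speeds.
- robot.read_effort(): joint torques, N m.
- robot.read_position(): TCP position.
- robot.read_tcp_rot(): TCP orientation.
- robot.read_force(): force on the tool from outside, world axes, zero at the start.
- robot.read_ft_torque(): the same for the moment, N m.
- robot.read_grip_width(): opening from 0.0 (shut) to 1.0 (fully open).
Only numpy, scipy, OpenCV 4.12 (cv2) and the standard library are available. Lean on these libraries where they do the work, as an engineer would, in place of code of your own. Each camera call takes 0.05 s, during which the arm holds its last target.

TASK

Scrub the casting sand out of the tall brass cup that stands in the round wooden stand: take the long brush from its steel holder and work it inside the cup, down to the bottom three times, drawing it up into the upper half of the cup (but not out) between the strokes. Stand the brush back in its holder, then take the cup, lift it straight up about 10 cm above its stand and finish while still holding it there, upright, level and steady, for inspection. Keep the cup upright throughout and leave all the other things on the bench where they are.

Things in the scene. Friction and masses are not known exactly. Their poses are not given: they have to be found in the camera images.
- cup: plain brass cup, straight round cylinder, 58 mm outside diameter, 90 mm tall, wall 4 mm, inner floor 6 mm above the underside, about 0.35 kg. Loose, open end up, standing in the stand. Origin: centre of its underside; z up along its axis; its yaw means nothing.
- stand: round dark wooden stand, 92 mm across and 20 mm high (108 mm across at a thin foot), fixed to the bench, with a round recess 66 mm wide whose floor lies 12 mm above the bench; the cup stands in it. Origin: centre of its underside, on the bench. It and the holder may be either way round, left or right.
- brush: long bottle brush, 200 mm, about 70 g, standing upright, bristles down, in the holder. From its lower end up: stiff round bristle head 22 mm in diameter, 0 to 65 mm; thin steel stem 7 mm in diameter to 115 mm; square wooden handle 18 x 18 mm, 115 to 200 mm. Loose. Origin: centre of the lower end of the bristles; z up along the brush; x and y square to the handle's flat sides.
- holder: upright steel tube on a dark round foot (90 mm across, 6 mm thick), fixed to the bench; 70 mm high; inner floor 6 mm above the bench, bore 36 mm in diameter, flaring to 48 mm at the mouth. Origin: centre of its underside, on the bench.
- bowl: bystander: low brass bowl, 80 mm across, 48 mm high; origin under its centre
- link: bystander: oval brass link lying flat, 110 x 46 x 10 mm, long along its x; origin under its centre
- vase: bystander: closed brass vase, 68 mm across, 120 mm tall; origin under its centre
- finial: bystander: turned brass finial, 44 mm across, 66 mm tall; origin under its centre
- jar: bystander: white jar with a steel cap, 68 mm across, 75 mm tall; origin under its centre
- flatbrush: bystander: hand brush lying on the bench, long along its x
- spanner: bystander: spanner lying on the bench, long along its x
Mind the look-alikes: they are no part of the job. What is shaped like the brush but purple is not meant.

How it is judged:
By the outcome, as a careful person would: the job done as asked, in the order asked, and still so for the second after the job is handed in, while the arm keeps its last pose, push and grip.
It also fails if it takes over 72 s, if anything falls off the work surface, if the arm or the gripper's body presses on something with over 40 N, if the wrist force passes 120 N, or if a joint passes its speed limit or range.

## Working session

There is one attempt and no reset: what is moved stays moved. The work goes in short steps, each a Python script; the robot and the scene stay as the last script left them, time stands still between calls to the robot, and variables do not carry over. Pictures are saved under pics/ and viewed, and the job is handed in when it is done.

```bash
ls; mkdir -p pics; python3 - <<'E'
from rig import robot
import cv2,numpy as np
for n in ("scene","top","wrist"):
    p,d=robot.grab_frame(n); cv2.imwrite(f"pics/{n}0.png",p[:,:,::-1]); np.save(f"pics/{n}0.npy",d)
    print(n,robot.camera_info(n))
print(robot.read_t(),robot.read_position(),robot.read_tcp_rot())
E
```

```text
pics
scene {'vfov': 45.67366332495166, 'cx': 284.8911909790452, 'cy': 208.35199302016701, 'view': array([[-0.35022188,  0.93655463, -0.01449311,  0.18559186],
       [ 0.56306381,  0.19814041, -0.80230887, -0.2753199 ],
       [-0.74853442, -0.28914667, -0.59673313,  1.67305405],
       [ 0.        ,  0.        ,  0.        ,  1.        ]])}
top {'vfov': 54.523578424077265, 'cx': 283.9625374024567, 'cy': 212.3580455220056, 'view': array([[ 2.45464808e-03, -9.99534692e-01, -3.04035230e-02,
         2.81551106e-02],
       [-9.94606044e-01,  7.12446096e-04, -1.03722270e-01,
         5.59312882e-01],
       [ 1.03695668e-01,  3.04941294e-02, -9.94141497e-01,
         9.32478325e-01],
       [ 0.00000000e+00,  0.00000000e+00,  0.00000000e+00,
         1.00000000e+00]])}
wrist {'vfov': 61.17947873267656, 'cx': 277.42205960444886, 'cy': 213.1493037766964, 'T_tool_cam': array([[-7.33424511e-04, -9.66626200e-01, -2.56189874e-01,
         6.80839000e-02],
       [ 9.99999722e-01, -6.74535732e-04, -3.17734635e-04,
         2.10631207e-04],
       [ 1.34321399e-04, -2.56190036e-01,  9.66626426e-01,
        -1.58480193e-01],
       [ 0.00000000e+00,  0.00000000e+00,  0.00000000e+00,
         1.00000000e+00]])}
0.15 [ 0.2450455  -0.62855118  0.22582323] [[-9.31694193e-01 -3.63243096e-01 -6.19836522e-04]
 [-3.63243588e-01  9.31693513e-01  1.13774617e-03]
 [ 1.64219226e-04  1.28518314e-03 -9.99999161e-01]]
```

View pics/scene0.png

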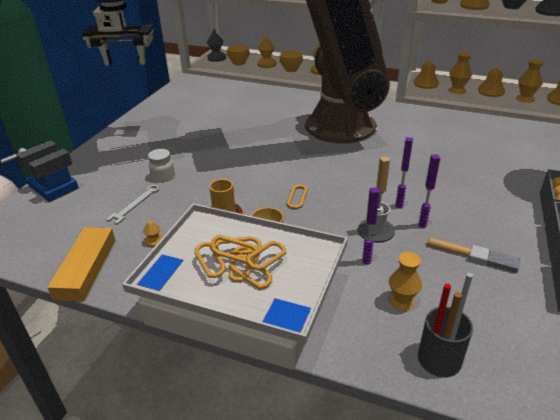

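View pics/top0.png

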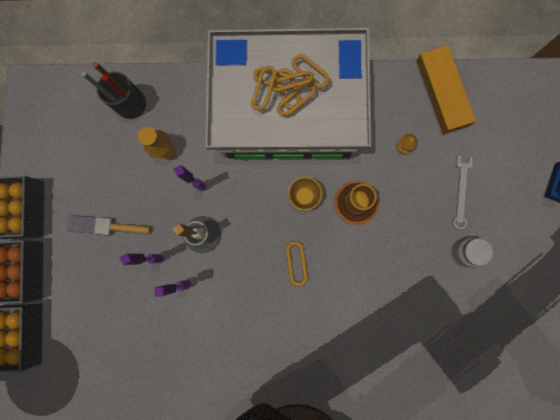

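The scene shows the cup in its stand at about (222,197). The holder with the wooden-handled brush is at (380,200), with purple decoys around it. In the top view the cup is at (360,200), the holder at (200,233) and the brush handle top at (180,230). Next I'll measure with depth.

```bash
cat > h.py <<'E'
import numpy as np,cv2
def cloud(info,d,T=None):
    f=210/np.tan(np.radians(info['vfov']/2))
    v,u=np.mgrid[0:420,0:560]
    P=np.stack([(u-info['cx'])/f*d,(v-info['cy'])/f*d,d],-1)
    M=np.linalg.inv(info['view']) if T is None else T
    return P@M[:3,:3].T+M[:3,3]
def circ(p):
    A=np.c_[2*p,np.ones(len(p))]; s=np.linalg.lstsq(A,(p**2).sum(1),rcond=None)[0]
    return s[:2],np.sqrt(s[2]+s[0]**2+s[1]**2)
E
python3 - <<'E'
from rig import robot
from h import *
for n in("top","scene"):
    d=np.load(f"pics/{n}0.npy"); C=cloud(robot.camera_info(n),d); np.save(f"pics/{n}C.npy",C)
    img=cv2.imread(f"pics/{n}0.png"); 
    for nm,(u,v) in ({"cup":(361,198),"hold":(197,232),"brush":(181,231),"p1":(181,173),"p2":(127,259),"p3":(160,291),"bowl":(305,194),"vase":(150,135),"bench":(300,230),"link":(289,265)} if n=="top" else {"cup":(222,186),"brushtop":(383,160)}).items(): print(n,nm,C[v,u].round(4))
    # z slices
C=np.load("pics/topC.npy")
z=C[...,2]
hm=np.clip(z*255/0.25,0,255).astype(np.uint8)
a=cv2.imread("pics/top0.png")[100:310,60:420]; b=cv2.cvtColor(hm,8)[100:310,60:420]
cv2.imwrite("pics/topcrop.png",np.vstack([cv2.resize(a,None,fx=1.4,fy=1.4),cv2.resize(b,None,fx=1.4,fy=1.4)]))
cv2.imwrite("pics/crop1.png",cv2.resize(a[50:160,50:150],None,fx=5,fy=5))
cv2.imwrite("pics/crop2.png",cv2.resize(a[60:140,220:340],None,fx=6,fy=6))
E
```

```text
top cup [ 0.5936 -0.1534  0.0261]
top hold [0.5103 0.2235 0.073 ]
top brush [0.505  0.2228 0.2031]
top p1 [0.6197 0.227  0.2003]
top p2 [0.4508 0.3274 0.2007]
top p3 [0.3899 0.2613 0.1993]
top bowl [ 0.6061 -0.0215  0.0086]
top vase [0.7217 0.3219 0.119 ]
top bench [ 0.5192 -0.0093  0.0033]
top link [0.4356 0.017  0.0094]
scene cup [ 0.5641 -0.1535  0.0844]
scene brushtop [0.5161 0.2284 0.208 ]
```

View pics/crop1.png

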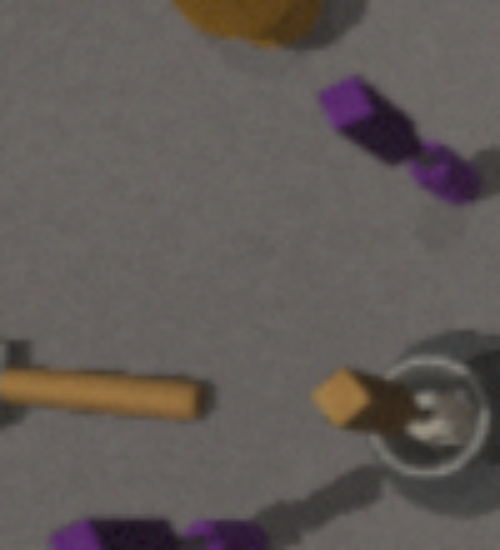

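View pics/crop2.png

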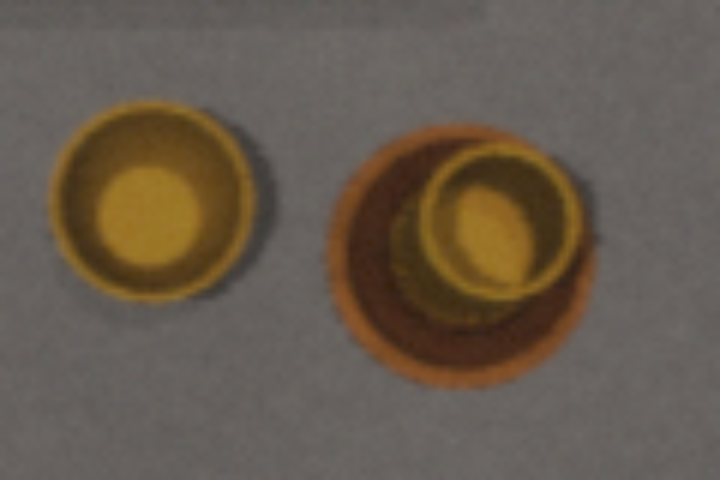

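View pics/topcrop.png

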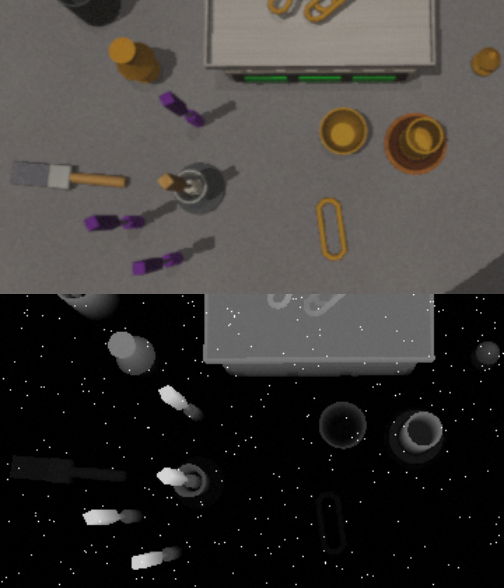

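The crops show the handle top as a diamond at about (348,398) in crop 1, so it is turned roughly 40° to the image. The cup in its stand shows clearly in crop 2. Fitting the rims next, then a wrist close-up of the handle.

```bash
python3 - <<'E'
from h import *
for n in("top","scene"):
    C=np.load(f"pics/{n}C.npy").reshape(-1,3)
    def sel(c,r,z0,z1):
        m=(np.hypot(C[:,0]-c[0],C[:,1]-c[1])<r)&(C[:,2]>z0)&(C[:,2]<z1); return C[m]
    for nm,c,r,z0,z1 in [("cup",(0.593,-.153),.045,.095,.112),("holdrim",(.51,.216),.04,.06,.085),("stand",(.593,-.153),.056,.014,.026),("foot",(.51,.216),.05,.003,.012)]:
        p=sel(c,r,z0,z1); 
        if len(p)>8:
            print(n,nm,len(p),circ(p[:,:2]),np.median(p[:,2]),p.min(0).round(3),p.max(0).round(3))
    p=sel((.505,.222),.03,.19,.215); print(n,"handle",len(p),p.mean(0),np.median(p[:,2]))
    q=p[p[:,2]>.197] ; print(cv2.minAreaRect((q[:,:2]*1000).astype(np.float32)))
    for a in(.13,.15,.17,.19,.205):
        s=sel((.505,.222),.03,a-.01,a+.01); print(a,len(s),s.mean(0).round(4))
E
```

```text
top cup 170 (array([ 0.58606525, -0.14367384]), np.float64(0.0267771810241712)) 0.10171543786894544 [ 0.559 -0.172  0.095] [ 0.614 -0.115  0.107]
top holdrim 225 (array([0.50852877, 0.22917847]), np.float64(0.02097627353788924)) 0.06895007188699043 [0.483 0.203 0.06 ] [0.536 0.253 0.083]
top stand 516 (array([ 0.58425778, -0.14193204]), np.float64(0.03621110340571403)) 0.020557327690748195 [ 0.542 -0.19   0.014] [ 0.631 -0.099  0.026]
top foot 564 (array([0.50893106, 0.22312253]), np.float64(0.0337558732628862)) 0.005995426704017481 [0.463 0.17  0.003] [0.558 0.258 0.012]
top handle 107 [0.50801541 0.22796765 0.20420763] 0.20564515959789587
((507.8575439453125, 229.59133911132812), (17.62114906311035, 19.112071990966797), 38.559749603271484)
0.13 21 [0.5074 0.2227 0.1326]
0.15 28 [0.5075 0.2232 0.1505]
0.17 33 [0.5066 0.2232 0.1699]
0.19 31 [0.5075 0.2229 0.1904]
0.205 100 [0.5081 0.2283 0.205 ]
scene cup 181 (array([ 0.58775127, -0.14410728]), np.float64(0.026789799873158125)) 0.10122000769706885 [ 0.557 -0.172  0.095] [ 0.619 -0.115  0.107]
scene holdrim 147 (array([0.50910531, 0.23919013]), np.float64(0.017350005580177127)) 0.0689586138197179 [0.482 0.227 0.061] [0.536 0.255 0.084]
scene stand 50 (array([ 0.58536662, -0.14384912]), np.float64(0.03807445197337667)) 0.021021057255857734 [ 0.545 -0.186  0.014] [ 0.582 -0.1    0.026]
scene foot 368 (array([0.50985608, 0.22227125]), np.float64(0.03556919748325517)) 0.007725738082201283 [0.472 0.169 0.003] [0.557 0.266 0.012]
scene handle 103 [0.51348513 0.22982835 0.20152269] 0.2024884855259509
((510.27374267578125, 229.82826232910156), (20.720218658447266, 19.622997283935547), 40.72606658935547)
0.13 54 [0.5153 0.2312 0.1324]
0.15 76 [0.5151 0.23   0.1502]
0.17 75 [0.5151 0.2299 0.1699]
0.19 85 [0.5149 0.23   0.1898]
0.205 82 [0.5129 0.2297 0.2038]
```

```bash
python3 - <<'E'
from rig import robot
from h import *
R=robot.read_tcp_rot()
# coarse view above handle, camera centred
Rd=np.array([[-1,0,0],[0,1,0],[0,0,-1.]])
for yaw in (-90,-45,0,45,90,135,180):
    c,s=np.cos(np.radians(yaw)),np.sin(np.radians(yaw))
    Rz=np.array([[c,-s,0],[s,c,0],[0,0,1]])
    r=Rz@Rd
    print(yaw,[ (None if (q:=robot.ik(p,r)) is None else np.round(q,0)) for p in ([.505,.222,.25],[.593,-.15,.3])])
E
```

```text
-90 [array([ 44.,   8., -13.,   0., -69., 136.]), None]
-45 [None, array([   4.,   12.,   -1.,    0.,  -77., -139.])]
0 [array([  44.,    8.,  -13.,    0.,  -69., -134.]), array([  4.,  12.,  -1.,   0., -77., -94.])]
45 [array([ 44.,   8., -13.,   0., -69., -89.]), array([  4.,  12.,  -1.,   0., -77., -49.])]
90 [array([ 44.,   8., -13.,   0., -69., -44.]), array([  4.,  12.,  -1.,   0., -77.,  -4.])]
135 [array([ 44.,   8., -13.,   0., -69.,   1.]), array([  4.,  12.,  -1.,   0., -77.,  41.])]
180 [array([ 44.,   8., -13.,   0., -69.,  46.]), array([  4.,  12.,  -1.,   0., -77.,  86.])]
```

```bash
cat >> h.py <<'E'
def rot(jaw):  # jaw axis direction in world, deg; tool down
    c,s=np.cos(np.radians(jaw-90)),np.sin(np.radians(jaw-90))
    return np.array([[c,-s,0],[s,c,0],[0,0,1]])@np.diag([-1,1,-1.])
E
python3 - <<'E'
from rig import robot
from h import *
C=np.load("pics/topC.npy"); print("tray",C[140,290],C[146,290],C[146,360])
p0=np.array([.509,.2295,.30]); R=rot(219)
robot.goto(p0-[.068*np.cos(np.radians(309)),.068*np.sin(np.radians(309)),0]-R[:,0]*-.02,R)
q=robot.read_position();Rr=robot.read_tcp_rot()
p,d=robot.grab_frame("wrist"); print(robot.read_t(),q,robot.read_qpos())
info=robot.camera_info("wrist"); T=np.eye(4);T[:3,:3]=Rr;T[:3,3]=q
W=cloud(info,d,T@info['T_tool_cam']); np.save("pics/w1.npy",W); cv2.imwrite("pics/wrist1.png",p[:,:,::-1])
m=(abs(W[...,2]-.205)<.006)&(np.hypot(W[...,0]-.509,W[...,1]-.2295)<.03)
P=W[m]; print(len(P),P.mean(0),cv2.minAreaRect((P[:,:2]*1000).astype(np.float32)))
for z in(.13,.15,.17,.19):
    s=W[(abs(W[...,2]-z)<.008)&(np.hypot(W[...,0]-.509,W[...,1]-.2295)<.03)]; print(z,len(s),s.mean(0).round(4))
E
```

```text
tray [0.71299205 0.01337708 0.10326425] [0.69450456 0.01307903 0.12119463] [ 0.69409485 -0.13830156  0.11946675]
3.4417 [0.47905794 0.26627714 0.29991481] [ 4.95541508e+01  6.24411605e+00 -8.61324001e+00  2.46657899e-03
 -7.51532343e+01 -1.06114580e+01]
658 [0.50981514 0.23021849 0.2061166 ] ((509.72454833984375, 230.36480712890625), (17.79275131225586, 17.617639541625977), 38.62887191772461)
0.13 7 [0.5191 0.2267 0.1343]
0.15 8 [0.5164 0.2246 0.151 ]
0.17 14 [0.5165 0.2244 0.1721]
0.19 23 [0.5156 0.2238 0.1937]
```

View pics/wrist1.png

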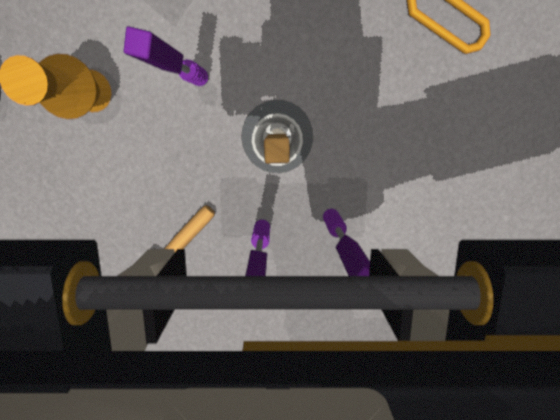

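The wrist view shows the handle square-on at (277,149) in the holder ring at (277,137), with the jaws aligned to its flats. Now grasping.

```bash
python3 - <<'E'
from rig import robot
from h import *
W=np.load("pics/w1.npy").reshape(-1,3)
s=W[(abs(W[:,2]-.07)<.006)&(np.hypot(W[:,0]-.509,W[:,1]-.2295)<.035)];print("rim",len(s),circ(s[:,:2]))
R=rot(218.6); b=[.5097,.2303]
robot.servo_line(b+[.27],R,.15)
robot.servo_line(b+[.155],R,.1)
robot.move_gripper(0.0)
print(robot.read_t(),robot.read_grip_width(),robot.read_grip_width()*.088,robot.read_force(),robot.read_position())
robot.servo_line(b+[.175],R,.08)
p,d=robot.grab_frame("scene");cv2.imwrite("pics/s2.png",cv2.resize(p[100:300,280:480],None,fx=3,fy=3)[:,:,::-1])
print(robot.read_t(),robot.read_force(),robot.read_grip_width())
E
```

```text
rim 756 (array([0.50930349, 0.23098829]), np.float64(0.024037025722043148))
6.3583 0.2056672246171634 0.018098715766310378 [ 0.80866354 -0.14923358 -0.40209664] [0.5097093  0.23029332 0.1549935 ]
6.8083 [ 0.77567752 -0.39673788 -1.24157731] 0.20773813059990545
```

View pics/s2.png

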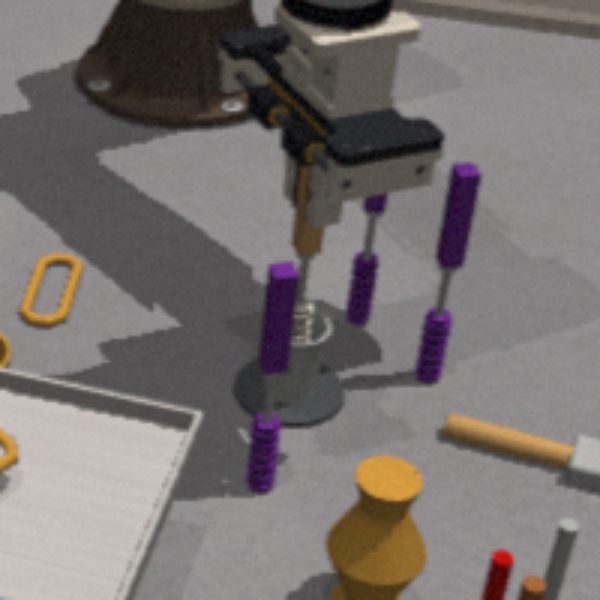

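The brush is held, with grip width 18 mm as expected. I'll carry it over the cup and check there.

```bash
python3 - <<'E'
from rig import robot
from h import *
R=rot(218.6)
robot.servo_line([.5097,.2303,.30],R,.15)
robot.goto([.5867,-.1442,.30],R)
print(robot.read_t(),robot.read_position(),robot.read_force())
Cs={}
for n in("scene","top"):
    p,d=robot.grab_frame(n);C=cloud(robot.camera_info(n),d);Cs[n]=C
    cv2.imwrite(f"pics/{n}3.png",cv2.resize(p[60:260,120:320] if n=="scene" else p[110:310,250:450],None,fx=3,fy=3)[:,:,::-1])
C=Cs["scene"].reshape(-1,3)
for z in np.arange(.155,.29,.015):
    s=C[(abs(C[:,2]-z)<.007)&(np.hypot(C[:,0]-.587,C[:,1]+.144)<.03)]
    if len(s):print(z.round(3),len(s),s.mean(0).round(4))
s=C[(np.hypot(C[:,0]-.587,C[:,1]+.144)<.025)&(C[:,2]>.115)]; print("lowest",np.sort(s[:,2])[:8])
E
```

```text
9.2167 [ 0.58683837 -0.14331714  0.29991529] [-0.42087729  0.59730145 -0.15788133]
0.155 32 [ 0.5919 -0.1412  0.1583]
0.17 43 [ 0.5919 -0.1411  0.17  ]
0.185 51 [ 0.5918 -0.1412  0.1853]
0.2 44 [ 0.5919 -0.1404  0.2001]
0.215 55 [ 0.5901 -0.1418  0.2145]
0.23 20 [ 0.5893 -0.1425  0.2302]
0.245 16 [ 0.5891 -0.1426  0.245 ]
0.26 20 [ 0.5903 -0.1421  0.2608]
0.275 51 [ 0.593  -0.1404  0.2755]
lowest [0.15268744 0.1530411  0.15405493 0.15446659 0.15552802 0.15553319
 0.15585969 0.1559843 ]
```

View pics/scene3.png

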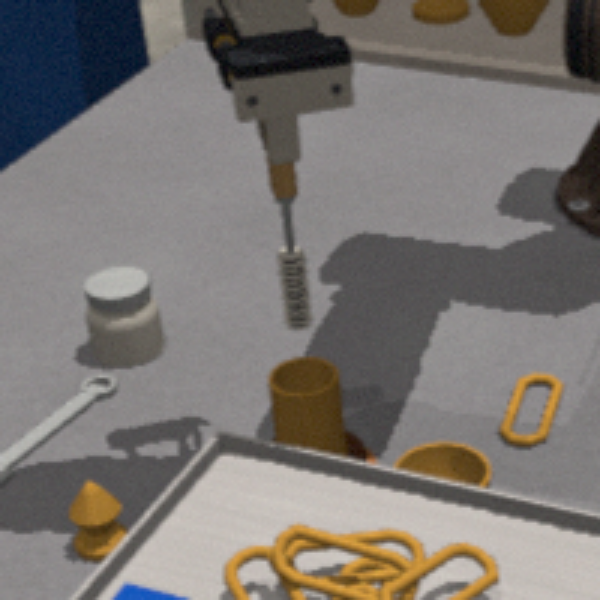

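The brush hangs straight over the cup: bristle tip near (298,325), rim at (305,375). Its tip is at about 0.151 m, as predicted. Now inserting with a guarded descent.

```bash
python3 - <<'E'
from rig import robot
from h import *
R=rot(218.6); x,y=.5867,-.1442
def down():
    f0=np.mean([robot.read_force() for _ in range(3)],0)
    robot.servo_line([x,y,.172],R,.1)
    z=.172
    while z>.1630:
        z-=.001; robot.servo_line([x,y,z],R,.03)
        f=np.array(robot.read_force())-f0
        if f[2]>2.5: break
    print(robot.read_t().__round__(2),"z cmd",round(z,4),robot.read_position().round(4),f.round(2))
robot.servo_line([x,y,.235],R,.12)
for i in range(3):
    down()
    robot.servo_line([x,y,.229],R,.1)
    print(robot.read_t(),robot.read_force().round(2),robot.read_grip_width())
p,d=robot.grab_frame("scene");cv2.imwrite("pics/s4.png",cv2.resize(p[60:260,120:320],None,fx=3,fy=3)[:,:,::-1])
p,d=robot.grab_frame("top");cv2.imwrite("pics/t4.png",cv2.resize(p[110:310,250:450],None,fx=3,fy=3)[:,:,::-1])
E
```

```text
12.29 z cmd 0.166 [ 0.5869 -0.1443  0.167 ] [-2.3   1.38  8.25]
13.075 [-0.33  0.12 -0.75] 0.20435177447061983
15.29 z cmd 0.166 [ 0.5869 -0.1443  0.167 ] [-1.61  0.44  6.61]
16.075 [ 0.23 -0.63 -1.04] 0.20497293573674263
18.29 z cmd 0.166 [ 0.5869 -0.1443  0.167 ] [-1.29  0.6   6.89]
19.075 [-0.16  0.17 -0.78] 0.20504828113115556
```

View pics/s4.png

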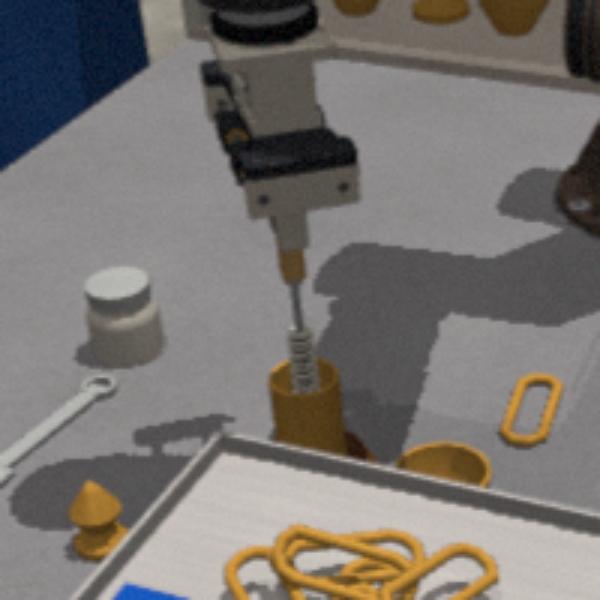

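The brush touched the floor three times, at the predicted height. Its tip is now inside the upper half of the cup, bristles at (302,375). Returning it to the holder.

```bash
python3 - <<'E'
from rig import robot
from h import *
R=rot(218.6); x,y=.5095,.2306
robot.servo_line([.5867,-.1442,.30],R,.15)
robot.goto([x,y,.30],R)
robot.servo_line([x,y,.22],R,.15)
robot.servo_line([x,y,.162],R,.1)
f0=np.mean([robot.read_force() for _ in range(3)],0); z=.162
while z>.151:
    z-=.001; robot.servo_line([x,y,z],R,.03); f=robot.read_force()-f0
    if f[2]>2: break
print(robot.read_t(),z,robot.read_position(),f)
robot.move_gripper(0.5)
robot.dwell(.3)
robot.servo_line([x,y,.23],R,.1)
p,d=robot.grab_frame("scene");cv2.imwrite("pics/s5.png",cv2.resize(p[100:300,280:480],None,fx=3,fy=3)[:,:,::-1])
C=cloud(robot.camera_info("scene"),d).reshape(-1,3)
for zz in(.13,.15,.17,.19):
    s=C[(abs(C[:,2]-zz)<.01)&(np.hypot(C[:,0]-x,C[:,1]-y)<.03)]; print(zz,len(s),s.mean(0).round(4))
print(robot.read_t())
E
```

```text
24.6417 0.154 [0.50963239 0.23060684 0.15492384] [-3.28301043 -0.34237222  8.28318436]
0.13 58 [0.5153 0.2323 0.132 ]
0.15 71 [0.5145 0.2309 0.1497]
0.17 83 [0.515  0.2311 0.1705]
0.19 76 [0.5151 0.231  0.1903]
26.575
```

View pics/s5.png

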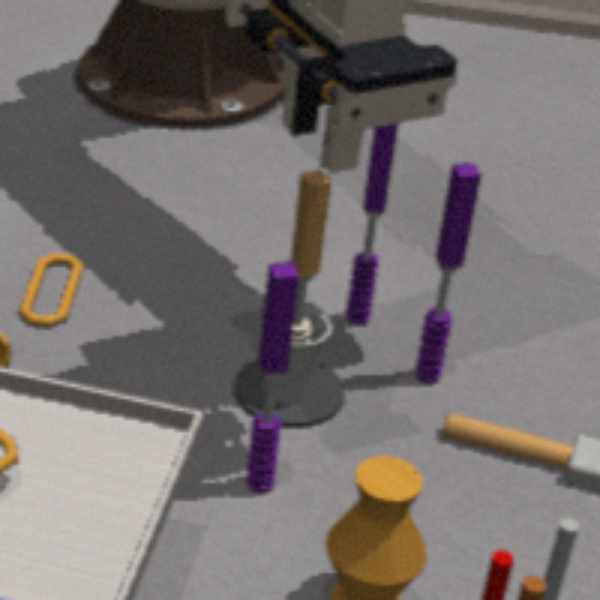

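The brush stands upright and free in its holder, handle at (312,225). Now the cup.

```bash
python3 - <<'E'
from rig import robot
from h import *
R=rot(90)
robot.servo_line([.5095,.2306,.30],None,.2)
robot.goto([.5867,-.1442,.28],R)
robot.move_gripper(1.0)
q=robot.read_position();Rr=robot.read_tcp_rot()
p,d=robot.grab_frame("wrist"); info=robot.camera_info("wrist"); T=np.eye(4);T[:3,:3]=Rr;T[:3,3]=q
W=cloud(info,d,T@info['T_tool_cam']).reshape(-1,3); cv2.imwrite("pics/w6.png",p[:,:,::-1])
s=W[(abs(W[:,2]-.1025)<.004)&(np.hypot(W[:,0]-.587,W[:,1]+.144)<.04)]; print(len(s),circ(s[:,:2]),s.mean(0))
p,d=robot.grab_frame("scene");C=cloud(robot.camera_info("scene"),d).reshape(-1,3)
s=C[(abs(C[:,2]-.1025)<.006)&(np.hypot(C[:,0]-.587,C[:,1]+.144)<.04)]; print(len(s),circ(s[:,:2]))
print(q,robot.read_t(),robot.read_qpos())
E
```

```text
769 (array([ 0.58756268, -0.14376058]), np.float64(0.02666816487182793)) [ 0.58791803 -0.14352125  0.10209872]
167 (array([ 0.58834199, -0.14387994]), np.float64(0.026903538564870638))
[ 0.58669981 -0.14424955  0.28002359] 29.5 [ 4.69585143e+00  1.22388994e+01 -3.87516267e+00 -1.35004900e-03
 -7.38849841e+01 -9.47014520e+01]
```

View pics/w6.png

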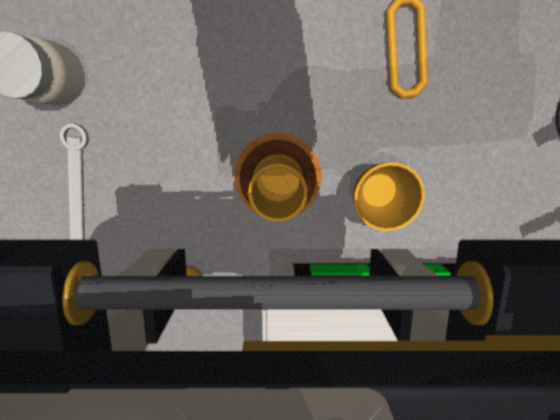

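The cup, at (278,190), is still upright and centred in its stand. Grasping it and lifting.

```bash
python3 - <<'E'
from rig import robot
from h import *
R=rot(90);x,y=.5875,-.1440
robot.servo_line([x,y,.12],R,.15)
robot.servo_line([x,y,.056],R,.08)
robot.move_gripper(0.0)
print(robot.read_t(),robot.read_grip_width()*88,robot.read_force())
robot.servo_line([x,y,.076],R,.05)
robot.servo_line([x,y,.157],R,.06)
robot.dwell(.5)
print(robot.read_t(),robot.read_grip_width()*88,robot.read_force(),robot.read_position(),robot.read_tcp_rot()[:,2])
for n in("scene","top"):
    p,d=robot.grab_frame(n);cv2.imwrite(f"pics/{n}7.png",p[:,:,::-1])
    if n=="scene":
        cv2.imwrite("pics/s7.png",cv2.resize(p[60:260,120:320],None,fx=3,fy=3)[:,:,::-1])
        C=cloud(robot.camera_info("scene"),d).reshape(-1,3)
        s=C[(C[:,2]>.10)&(C[:,2]<.195)&(np.hypot(C[:,0]-x,C[:,1]-y)<.028+.004)]
        print("cup low",np.sort(s[:,2])[:10].round(4))
        for z in np.arange(.115,.2,.01):
            t=s[(abs(s[:,2]-z)<.005)]; print(z.round(3),len(t),t.min(0).round(4) if len(t) else 0,circ(t[:,:2]) if len(t)>20 else 0)
E
```

```text
32.2667 57.44913054675722 [ 0.3755967  -0.32148539  2.60414556]
34.8167 57.60529871029038 [-0.65530723  0.2332841  -3.88314781] [ 0.58750368 -0.14400071  0.15699939] [ 1.28541788e-05 -5.37301861e-06 -1.00000000e+00]
cup low [0.1133 0.1134 0.114  0.1153 0.1153 0.1154 0.1156 0.1157 0.1158 0.1159]
0.115 38 [ 0.58   -0.1635  0.1133] (array([ 0.58868143, -0.14361791]), np.float64(0.025988542509560446))
0.125 83 [ 0.579  -0.1662  0.12  ] (array([ 0.58790385, -0.14372089]), np.float64(0.027629646802397913))
0.135 85 [ 0.5742 -0.1642  0.13  ] (array([ 0.58798625, -0.14402564]), np.float64(0.02721523171301963))
0.145 90 [ 0.5741 -0.1675  0.1404] (array([ 0.58776747, -0.14400903]), np.float64(0.027606588576121627))
0.155 81 [ 0.5828 -0.1657  0.1501] (array([ 0.58877724, -0.14388681]), np.float64(0.026608304367368517))
0.165 82 [ 0.5905 -0.1744  0.1602] (array([ 0.58618337, -0.14521097]), np.float64(0.028904913615127283))
0.175 100 [ 0.5602 -0.1745  0.1701] (array([ 0.5878701 , -0.14389216]), np.float64(0.027439736276905394))
0.185 133 [ 0.5585 -0.1741  0.1802] (array([ 0.58824715, -0.14388617]), np.float64(0.027046998745307145))
0.195 73 [ 0.5603 -0.1754  0.1901] (array([ 0.58867608, -0.14400534]), np.float64(0.02688425302961138))
```

View pics/s7.png

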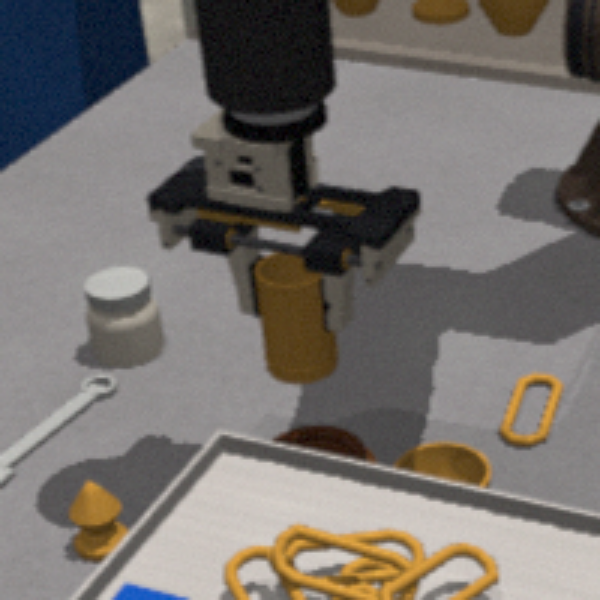

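View pics/scene7.png

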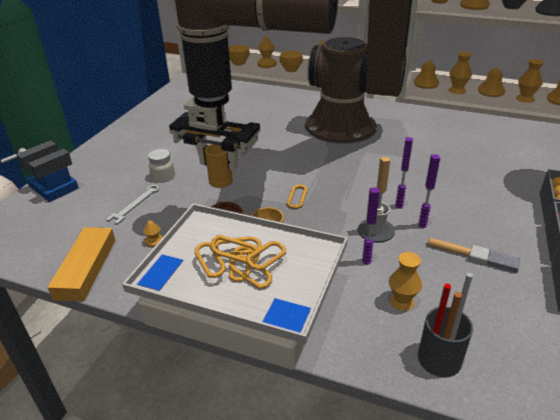

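View pics/top7.png

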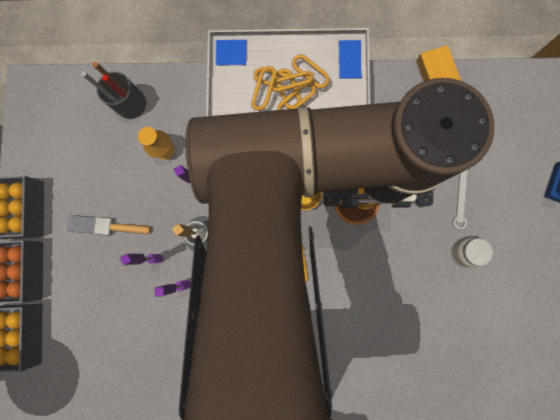

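The cup is held vertical, underside at about 0.113 m against 0.012 m at rest. The brush is back in its holder at (383,180) and the other things look unmoved. Handing in.

```bash
python3 - <<'E'
from rig import robot
print(robot.read_qvel(),robot.read_grip_width()*88); robot.job_done()
E
```

```text
[-0.00981347 -0.00894234 -0.11198087 -0.12972875  0.0409256   0.01951344] 57.55633369439265
the job is handed in; nothing more can be done
```

I finished the scrub as asked and handed it in at about 35 s, with the cup held about 10 cm above its stand.

- **Scrubbing:** I took the wooden-handled brush from the holder and worked it in the cup. It touched the floor three times at about 7–8 N. Between strokes I drew its tip up to about 0.08 m, below the rim at 0.102 m.
- **Brush return:** I set it down until it touched the holder floor and let go. The picture afterwards shows it standing upright.
- **Cup:** I gripped it by the sides and lifted it straight up 101 mm. The last checks put its underside at about 0.113 m, its axis vertical to within the depth noise, grip width a steady 57.6 mm, and the arm practically still.
- **Other things:** they look unmoved in the final pictures, though the arm hid part of the top view. I did not measure them.

No check failed or disagreed.

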